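Pot a batch of beads

ROBOT

A 6-joint arm with a two-finger parallel gripper is mounted at the origin on a cart in front of the work surface, level with it; the furniture and walls round the work are solid. World frame = base frame: x ahead of the robot, y to its left, z up, the work surface at z = 0. Lengths are in m, angles in rad, forces in N, time in s.
With the tool pointing down it reaches from about 0.25 to 0.725 m from the base axis. Payload 4 kg.
Tool frame: the origin (TCP) lies at the very end of the fingers, on their centre line; the grasp point (between the pads) lies 19 mm behind it; z points along the fingers, y is the line along which they close (so a half turn about z gives the same grasp; the last joint's range is limited). The gripper opens to 85 mm and grips with 20 to 120 N. Pads are 22 mm wide; open, the fingers measure 114 mm over their backs; the gripper's body (76 mm by 85 mm) begins 54 mm behind the grasp point. The pads swing forward as they close: fully open they stand 13 mm farther back than shut.
Start: joints at [1.121, 0.241, 0.005, 1.335, 0, 1.571], TCP at [0.217, 0.45, 0.231] pointing down, gripper open.
Joint ranges: [-2.72, 2.72], [-1.05, 1.87], [-1.09, 1.28], [-1.99, 2.15], [-1.42, 1.44], [-3.14, 3.14]. Speed limits (rad/s): [2.79, 2.79, 3.14, 3.14, 3.14, 3.14].

INTERFACE

Orientations are given as a unit quaternion [x, y, z, w].
In Python, from workcell import bot, vision, workorder gives the robot as it stands.
- The arm moves only by the shell command python3 -m creep 'ROWS' [OPENING]. ROWS is JSON, a list of rows, each a list of 2 entries, a list of its own where there are three numbers: the shift along the tool's x, y, z in mm, then the turn, a rotation vector about the tool's x, y, z in rad. In form: [[[dx, dy, dz], [wx, wy, wz]], ...]. A call has 1 to 12 rows; each row shifts and turns the commanded pose from where the row before left it, along the tool's axes as they then stand; what a row does not reach is not made up. A row lasts 1/8 s, in which the tool goes at most 62.5 mm and 10.7 degrees, less where a joint would pass 70% of its speed; a pose out of reach is approached as far as the arm can. A call is refused whole if a number of a shift passes 62.5 or a number of a turn 0.188, either way. A call with a gripper value outside its range is refused whole. OPENING is the finger opening in mm, from 0 to 85.4, set as the call begins (- or left out, the last holds). The fingers move at their own pace and stop on an object; the grip force is fixed at half the most. Time passes only in rows, so rows that do not move let the fingers close. It gives the time, the measured TCP pose, the force, the opening and the grip force at its end, in the units of the state.
- bot.get_obs(): the state, without advancing time (a new reading comes with each control period).
- vision.camera(name): name is "scene" or "top" or "wrist"; returns a dict with "image" (384x512x3 uint8, blue, green, red), "z_map" (384x512 float32, m along the optical axis (not along the pixel's ray), 0 where there is no reading), "K" (3x3 intrinsics, pixels), "rvec" (rotation vector, rad) and "tvec" (3), from world to camera coordinates, as OpenCV has them; the wrist camera has in their place "tool_from_camera" (4x4, takes a point from camera to tool coordinates, whose origin is the TCP and whose axes are the flange's). Camera axes: x right, y down, z forward; pixel columns grow to the right and rows downward; lengths in m; the calibration is good to about 2 mm. A picture is of the moment at which its call begins: read the wrist's pose just before it.
- workorder.job_done(): hands the job in; it is judged then, once.
Trained networks look in a picture, given as the dict that the camera call returned (one of the last four; its "shot" number tells which), for a name from the list of things; names that differ only in an ending like _2 or _b are one class to them, and where a whole thing is asked for, a point or a joint stands for the part that bears it (a point fixed in the world has none). Each returns a list of dicts, best first, with "score" (0 to 1); they miss things now and then, are a little off and sometimes report something else, mostly with a low value. They report only what shows in the picture. A call takes as long as a camera call.
- vision.spot_in(picture, query): "position" ([column, row] in pixels, amid what is visible of it).
- vision.place_of(picture, query): "position" ([column, row] in pixels: a listed point, or the origin of a listed thing).
The state is a dict: "clock": time; "joint_pos": joint angles; "joint_vel": joint speeds; "tau": joint torques, N m; "eef_pos": TCP position; "tool_rot": TCP orientation; "ft_force": force on the tool from outside, world axes, zero at the start; "ft_torque": the same for the moment, N m; "grip_width": finger opening in m; "grasp_force": force on a finger pad.
Only numpy, scipy, OpenCV 4.12 (cv2) and the standard library are available. Lean on these libraries where they do the work, as an engineer would, in place of code of your own. Each camera call takes 0.05 s, during which the arm holds its last target. There are 200 camera calls.

TASK

Swing the dispenser's sprung lever all the way to its stop so that the beads roll out into the tray, and let it go back; then scoop all the beads out of the tray with the scoop (not with the fingers) and tip them into the blue pot. Close the pot with its cap, rim down, sitting flat on the pot's edge, and lay the scoop flat on its cork mat again. Do not knock over the glue bottle.

Things in the scene. Friction and masses are not known exactly. Their poses are not given: they have to be found in the camera images.
- dispenser: Fixed plywood dispenser. Origin on the table under the centre of its tray; x along the tray (at yaw 0 away from the robot), y across towards the trough, z up. Inside, the tray is x -105 to +145, y -38 to +38 mm, its flat floor at z = 6 mm. Walls 5 mm thick; tops at z = 50 (-x end), 25 (+x end), 46 (+y side), 60 mm (-y side). Trough with the beads: x -110 to +31, y 46 to 95, up to z = 100 mm, shut by a gate.
- gate (a joint): Angle of the sprung gate and its lever (one piece, hinge along the dispenser's x): 0 shut, 1.0 rad at the stop. Shut, the lever leans 0.4 rad from upright towards the tray (-y); its knob swings towards the dispenser's +y to open and at the stop leans 0.6 rad that way. 1.5 N at the knob starts it, 5 N holds it at the stop; let go, it shuts. Held open, all beads roll into the tray in 1 to 2 s.
- lever_knob (a point): Centre of the black ball knob, 20 mm across, on top of the gate lever, which stands outside the trough's robot-side end; 55 mm from the hinge axis, about 143 mm above the table when shut.
- gate_hinge (a point): Point on the gate's hinge axis in the plane in which the lever swings, 92 mm above the table.
- tray_end (a point): Middle of the foot of the tray's -x end wall, on the tray floor (axes as the dispenser's); the wall is upright. The beads come to rest in this half of the tray, beside the trough; towards the +x end it stays empty, with room to set the scoop down there, mouth to -x, and push it along the floor until its lip meets this wall.
- pot_rim (a point): Centre of the mouth of the blue pot, at rim height (60 mm above the table).
- pot: Fixed round blue ceramic pot, origin under its centre on the table; 60 mm high, 106 mm outside and 96 mm inside diameter, floor 6 mm thick.
- cap_knob (a point): Centre of the knob of the loose wooden cap (90 g): knob 24 mm across, 26 mm tall, from 13 mm below to 13 mm above this point; z axis points out of the knob, away from the rim. The cap's disc is 112 mm across and 7 mm thick, its top 15 mm below this point.
- cap_rim (a point): Centre of the underside of the cap's disc, 22 mm below the knob's centre. The cap's rim, 84 mm across and 10 mm deep, reaches 10 mm below this point; it goes inside the pot and the disc rests on the pot's edge. Rim down on the table this point is 10 mm high.
- scoop_grip (a point): Centre of the upright wooden handle of the loose scoop (120 g): 20 mm wide across (y), 18 mm thick (x), 55 mm tall, from 27 mm below to 27 mm above this point. Same axes as scoop_pan.
- scoop_pan (a point): Centre of the underside of the scoop's flat metal pan, 76 mm long (x) and 70 mm wide (y); floor 2 mm thick (thinner at the lip), back wall and side walls 26 mm high. Its open mouth with the flat lip is at x = -38 mm, the side walls begin 12 mm behind it; the handle stands behind the back wall, its centre at x = +46 mm, z = +76 mm. Lying, z points up.
- mat: Fixed thin cork mat, 150 x 150 x 3 mm, on which the scoop belongs; origin under its centre on the table.
- glue_bottle: Loose white glue bottle with red cap, 37 x 53 x 143 mm, a bystander; origin under its centre.
- bead0: Red lacquered (slippery) wooden bead, a ball 20 mm across, 12 g; origin at its centre. Only some of the six are present.
- bead1: Red lacquered (slippery) wooden bead, a ball 20 mm across, 12 g; origin at its centre. Only some of the six are present.
- bead2: Red lacquered (slippery) wooden bead, a ball 20 mm across, 12 g; origin at its centre. Only some of the six are present.
- bead3: Red lacquered (slippery) wooden bead, a ball 20 mm across, 12 g; origin at its centre. Only some of the six are present.
- bead4: Red lacquered (slippery) wooden bead, a ball 20 mm across, 12 g; origin at its centre. Only some of the six are present.
- bead5: Red lacquered (slippery) wooden bead, a ball 20 mm across, 12 g; origin at its centre. Only some of the six are present.
- scoop: The loose scoop as a whole; its origin is the same point as scoop_pan.
- cap: The loose cap as a whole; origin at the centre of its rim's underside, 32 mm below the knob's centre.

How it is judged:
On the way, in this order (a step that is already met when the one before it is completed fails the run):
1. the lever is swung to its stop (value of joint gate above 0.93 rad), for 0.2 s.
2. all the beads lie in the tray and the lever has gone back (x of bead0 in the frame of dispenser between -0.108 and 0.148 m and y of bead0 in the frame of dispenser between -0.042 and 0.042 m and z of bead0 in the frame of dispenser between 0.005 and 0.04 m and x of bead1 in the frame of dispenser between -0.108 and 0.148 m and y of bead1 in the frame of dispenser between -0.042 and 0.042 m and z of bead1 in the frame of dispenser between 0.005 and 0.04 m and x of bead2 in the frame of dispenser between -0.108 and 0.148 m and y of bead2 in the frame of dispenser between -0.042 and 0.042 m and z of bead2 in the frame of dispenser between 0.005 and 0.04 m and x of bead3 in the frame of dispenser between -0.108 and 0.148 m and y of bead3 in the frame of dispenser between -0.042 and 0.042 m and z of bead3 in the frame of dispenser between 0.005 and 0.04 m and x of bead4 in the frame of dispenser between -0.108 and 0.148 m and y of bead4 in the frame of dispenser between -0.042 and 0.042 m and z of bead4 in the frame of dispenser between 0.005 and 0.04 m and x of bead5 in the frame of dispenser between -0.108 and 0.148 m and y of bead5 in the frame of dispenser between -0.042 and 0.042 m and z of bead5 in the frame of dispenser between 0.005 and 0.04 m and value of joint gate below 0.08 rad), for 0.2 s.
3. all the beads are in the pot (horizontal distance between each of bead0, bead1, bead2, bead3, bead4, bead5 and pot below 0.047 m and z of bead0 in the frame of pot between 0.008 and 0.05 m and z of bead1 in the frame of pot between 0.008 and 0.05 m and z of bead2 in the frame of pot between 0.008 and 0.05 m and z of bead3 in the frame of pot between 0.008 and 0.05 m and z of bead4 in the frame of pot between 0.008 and 0.05 m and z of bead5 in the frame of pot between 0.008 and 0.05 m), for 0.2 s.
At the end, for the whole second after the job is handed in: All beads lie in the pot; the cap sits rim down on the pot's edge (within 10 mm of the middle, within 0.08 rad of level); the scoop lies flat on the mat (middle of its pan within 55 mm of the mat's middle, level within 0.1 rad); the lever is back (below 0.08 rad); all at rest (all of step 3 and horizontal distance between cap_rim and pot below 0.01 m and z of cap_rim in the frame of pot between 0.055 and 0.0635 m and angle between cap_rim's own z axis and vertical below 0.08 rad and horizontal distance between scoop_pan and mat below 0.055 m and angle between scoop_pan's own z axis and vertical below 0.1 rad and height (world z) of scoop_pan below 0.008 m and value of joint gate below 0.08 rad and linear speed of each of cap, scoop below 0.02 m/s); the robot touches nothing.
It fails at once if a bead is squeezed or pushed by the fingers (more than 2 N) (contact force between the fingers and bead0 above 2 N or contact force between the fingers and bead1 above 2 N or contact force between the fingers and bead2 above 2 N or contact force between the fingers and bead3 above 2 N or contact force between the fingers and bead4 above 2 N or contact force between the fingers and bead5 above 2 N).
It fails at once if the glue bottle is knocked over (angle between glue_bottle's own z axis and vertical above 0.5 rad).
Of bead0, bead1, bead2, bead3, bead4, bead5 only 3 to 6 are there at a start; the rules pass over those that are not, and their reading is None.
At some moment in a run one of scoop, cap may be knocked a few centimetres aside while the robot is not near it.
It also fails if it takes over 200 s, if anything falls off the work surface, if the arm or the gripper's body presses on something with over 40 N, if the wrist force passes 120 N, or if a joint passes its speed limit or range.

## Working session

There is one attempt and no reset: what is moved stays moved. The work goes in short steps, Python scripts to look and compute and a shell command to move; the robot and the scene stay as the last step left them, time stands still between calls to the robot, and variables do not carry over. Pictures are saved under pics/ and viewed, at most 14 in all, crops included, and the job is handed in when it is done.

```bash
ls; mkdir -p pics
cat > h.py <<'E'
import numpy as np, cv2
from scipy.spatial.transform import Rotation as R
from workcell import bot, vision, workorder
def ext(p):
    if 'rvec' in p and p.get('rvec') is not None:
        Rm=cv2.Rodrigues(np.array(p['rvec'],float))[0]; t=np.array(p['tvec'],float).ravel()
        return Rm.T, -Rm.T@t
    T=np.array(p['tool_from_camera']); o=p['obs']; Rt=R.from_quat(o['tool_rot']).as_matrix()
    return Rt@T[:3,:3], Rt@T[:3,3]+np.array(o['eef_pos'])
def cam(n):
    o=bot.get_obs(); p=vision.camera(n); p['obs']=o; return p
def ray(p,uv):
    A,c=ext(p); K=np.array(p['K']); d=A@np.linalg.inv(K)@np.array([uv[0],uv[1],1.]); return c,d
def at_z(p,uv,z):
    c,d=ray(p,uv); return c+d*(z-c[2])/d[2]
def proj(p,X):
    A,c=ext(p); q=np.array(p['K'])@(A.T@(np.array(X)-c)); return q[:2]/q[2]
def cloud(p):
    A,c=ext(p); K=np.array(p['K']); z=p['z_map']; v,u=np.mgrid[:z.shape[0],:z.shape[1]]
    P=np.stack([(u-K[0,2])/K[0,0]*z,(v-K[1,2])/K[1,1]*z,z],-1)@A.T+c
    P[z==0]=np.nan; return P
E
cat > a.py <<'E'
from h import *
Z=dict(dispenser=0,lever_knob=.143,gate_hinge=.092,tray_end=.006,pot_rim=.06,pot=0,cap_knob=.032,cap_rim=.01,scoop_grip=.079,scoop_pan=.003,mat=0.003,glue_bottle=0)
for n in ['scene','top']:
    p=cam(n); cv2.imwrite(f'pics/{n}0.png',p['image']); A,c=ext(p); print(n,c.round(3),p['K'][0][0])
    for q,z in Z.items():
        for r in vision.place_of(p,q)[:2]:
            print(q,round(r['score'],2),np.round(r['position']),at_z(p,r['position'],z).round(3))
print(bot.get_obs())
E
python3 a.py
```

```text
pics
scene [ 0.008 -0.672  0.783] 465.02555937175737
dispenser 0.83 [198. 187.] [0.553 0.117 0.   ]
lever_knob 0.97 [151. 157.] [0.44  0.135 0.143]
gate_hinge 0.87 [146. 164.] [0.446 0.182 0.092]
tray_end 0.74 [163. 202.] [0.446 0.121 0.006]
pot_rim 0.93 [233. 231.] [ 0.474 -0.115  0.06 ]
pot_rim 0.25 [147. 157.] [0.487 0.247 0.06 ]
pot 0.96 [233. 250.] [ 0.473 -0.116 -0.   ]
cap_knob 0.73 [326. 230.] [ 0.653 -0.234  0.032]
cap_rim 0.79 [325. 238.] [ 0.65  -0.236  0.01 ]
scoop_grip 0.92 [307. 289.] [ 0.465 -0.34   0.079]
scoop_grip 0.23 [289. 191.] [ 0.647 -0.118  0.079]
scoop_pan 0.7 [298. 323.] [ 0.439 -0.349  0.003]
scoop_pan 0.28 [325. 233.] [ 0.669 -0.221  0.003]
mat 0.93 [298. 318.] [ 0.448 -0.341  0.003]
glue_bottle 0.79 [288. 193.] [ 0.71  -0.059  0.   ]
top [ 0.404 -0.096  1.226] 498.3061899334124
dispenser 0.69 [164. 212.] [0.559 0.12  0.   ]
lever_knob 0.57 [143. 258.] [0.442 0.141 0.143]
gate_hinge 0.73 [131. 258.] [0.444 0.18  0.092]
tray_end 0.72 [164. 254.] [0.454 0.121 0.006]
tray_end 0.57 [307. 170.] [ 0.653 -0.237  0.006]
pot_rim 0.89 [261. 238.] [ 0.484 -0.117  0.0
[... 516 characters left out ...]
  0.003]
{'clock': 1.3, 'joint_pos': array([ 1.12099133e+00,  2.40612306e-01,  5.04397241e-03,  1.33519338e+00,
       -1.39413646e-05,  1.57081062e+00]), 'joint_vel': array([-0.00053212,  0.00128204,  0.00060796,  0.00092596, -0.00028756,
       -0.00026232]), 'tau': array([-1.38396430e-03, -3.72221661e+01,  2.52688193e+01,  1.28683867e-03,
        6.97416908e-05, -2.95751306e-06]), 'eef_pos': array([0.217409  , 0.45028529, 0.23131713]), 'tool_rot': array([2.23018282e-01, 9.74814262e-01, 1.53181393e-05, 1.06550145e-05]), 'ft_force': array([-0.25910181, -0.18976845,  0.6038878 ]), 'ft_torque': array([0.02876935, 0.00867877, 0.03792524]), 'grasp_force': 0.0, 'grip_width': 0.08568565459712937}
```

```bash
python3 -c "
import cv2,numpy as np
a=cv2.imread('pics/scene0.png')[120:360,110:410];b=cv2.imread('pics/top0.png')[130:310,90:420]
b=cv2.resize(b,(600,327));a=cv2.resize(a,(600,480))
cv2.imwrite('pics/m0.png',cv2.resize(np.vstack([a,b]),None,fx=.74,fy=.74))"
python3 - <<'E'
from h import *
p=cam('top');P=cloud(p);im=p['image']
from workcell import vision
def show(m,t):
    q=P[m];q=q[~np.isnan(q[:,0])]
    if len(q)<4: print(t,len(q));return
    r=cv2.minAreaRect((q[:,:2]*1000).astype(np.float32)); print(t,len(q),np.round(r[0]),np.round(r[1]),round(r[2],1),'z',np.percentile(q[:,2],[5,50,95]).round(3))
X,Y,Zz=P[...,0],P[...,1],P[...,2]
show((X>.35)&(X<.75)&(Y>.03)&(Y<.26)&(Zz>.02)&(Zz<.2),'dispenser')
show((X>.35)&(X<.75)&(Y>.14)&(Y<.26)&(Zz>.09)&(Zz<.11),'trough')
show((X>.4)&(X<.56)&(Y>-.2)&(Y<-.03)&(Zz>.05)&(Zz<.07),'pot')
show((X>.55)&(X<.75)&(Y>-.35)&(Y<-.14)&(Zz>.013)&(Zz<.025),'capdisc')
show((X>.55)&(X<.75)&(Y>-.35)&(Y<-.14)&(Zz>.035)&(Zz<.055),'capknob')
show((X>.35)&(X<.55)&(Y>-.45)&(Y<-.23)&(Zz>.085)&(Zz<.12),'handle')
show((X>.35)&(X<.55)&(Y>-.45)&(Y<-.23)&(Zz>.015)&(Zz<.12),'scoop')
show((X>.6)&(X<.8)&(Y>-.2)&(Y<.0)&(Zz>.1)&(Zz<.2),'bottle')
show((X>.4)&(X<.5)&(Y>.07)&(Y<.2)&(Zz>.135)&(Zz<.2),'knob')
E
```

```text
dispenser 3735 [597. 130.] [154. 338.] 79.3 z [0.027 0.065 0.096]
trough 440 [594. 177.] [ 48. 316.] 85.6 z [0.091 0.095 0.1  ]
pot 311 [ 474. -117.] [105. 103.] 87.9 z [0.055 0.06  0.063]
capdisc 1450 [ 672. -231.] [154. 177.] 0.1 z [0.014 0.017 0.021]
capknob 76 [ 700. -198.] [148.  24.] 39.8 z [0.037 0.045 0.049]
handle 77 [ 479. -337.] [17. 19.] 12.0 z [0.091 0.104 0.108]
scoop 246 [ 448. -344.] [81. 71.] 11.2 z [0.017 0.03  0.106]
bottle 336 [ 754. -117.] [ 60. 162.] 27.3 z [0.1   0.102 0.125]
knob 68 [437. 147.] [18. 18.] 39.9 z [0.144 0.15  0.153]
```

View pics/m0.png

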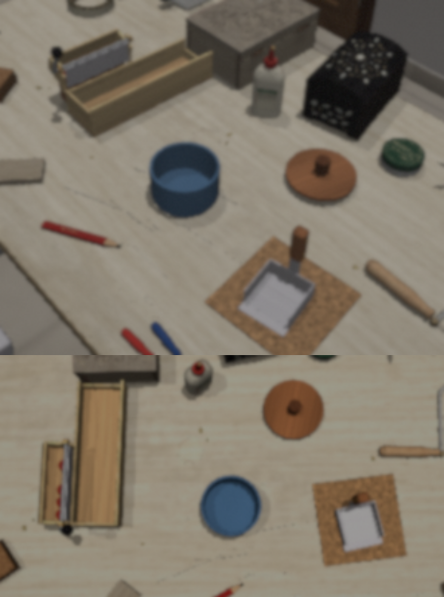

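The picture shows the dispenser top left with red beads in its trough and the black lever knob near (66,530). The pot is central, the cap (rim down) is upper right, and the scoop is on its mat at right with its mouth toward the robot.

```bash
cat >> h.py <<'E'
def down(psi=0,tilt=0):
    # tool x=+Y, y=+X, z=-Z turned by psi (deg, world z); tilt>0: scoop lip (local -x) goes down
    B=np.array([[0,1,0],[1,0,0],[0,0,-1.]]).T
    return R.from_euler('z',psi,degrees=True)*R.from_euler('y',-tilt,degrees=True)*R.from_matrix(B)
def rows(pos,rot=None,n=None,step=45,start=None):
    o=bot.get_obs(); p0,r0=(np.array(o['eef_pos']),R.from_quat(o['tool_rot'])) if start is None else start
    rot=r0 if rot is None else rot; pos=np.array(pos,float)
    w=(r0.inv()*rot).as_rotvec(); d=pos-p0
    n=n or max(1,int(np.ceil(max(np.linalg.norm(d)*1000/step,np.linalg.norm(w)/.18))))
    out=[]
    rr=r0
    for i in range(n):
        s=rr.inv().apply(d/n)*1000
        out.append([[float(x) for x in s.round(1)],[float(x) for x in (w/n).round(4)]]); rr=rr*R.from_rotvec(w/n)
    for k in range(0,n,12): print(str(out[k:k+12]).replace(' ',''))
    return pos,rot
E
python3 - <<'E'
from h import *
p=cam('top');P=cloud(p);X,Y,Z=P[...,0],P[...,1],P[...,2]
for lo,hi,y0,y1 in [(.052,.068,.04,.12),(.04,.05,.13,.18),(.09,.105,.14,.26)]:
    m=(X>.46)&(X<.62)&(Y>y0)&(Y<y1)&(Z>lo)&(Z<hi); q=P[m]; 
    f=np.polyfit(q[:,0],q[:,1],1); print(len(q),np.degrees(np.arctan(f[0])),np.polyval(f,.55),q[:,1].min(),q[:,1].max())
s=rows([.44,.095,.2],down())
rows([.44,.095,.122],down(),start=s)
E
```

```text
168 -2.7551438100536285 0.0773376357698218 0.07195884771011048 0.08324567612534174
143 -2.528073754297933 0.15812923741659232 0.15280835177725244 0.16327338716484385
390 -2.4473609962133733 0.17776117569223718 0.15694796066377642 0.207873952829508
[[[-35.5,-22.3,3.1],[0.0,-0.0,0.1121]],[[-37.8,-18.2,3.1],[0.0,-0.0,0.1121]],[[-39.6,-13.9,3.1],[0.0,-0.0,0.1121]],[[-40.9,-9.4,3.1],[0.0,-0.0,0.1121]],[[-41.7,-4.7,3.1],[0.0,-0.0,0.1121]],[[-41.9,-0.0,3.1],[0.0,-0.0,0.1121]],[[-41.7,4.7,3.1],[0.0,-0.0,0.1121]],[[-40.9,9.3,3.1],[0.0,-0.0,0.1121]],[[-39.6,13.8,3.1],[0.0,-0.0,0.1121]],[[-37.8,18.1,3.1],[0.0,-0.0,0.1121]]]
[[[0.0,0.0,39.0],[0.0,0.0,0.0]],[[0.0,0.0,39.0],[0.0,0.0,0.0]]]
```

```bash
python3 -m creep '[[[-35.5,-22.3,3],[0,0,0.112]],[[-37.8,-18.2,3],[0,0,0.112]],[[-39.6,-13.9,3],[0,0,0.112]],[[-40.9,-9.4,3],[0,0,0.112]],[[-41.7,-4.7,3],[0,0,0.112]],[[-41.9,0,3],[0,0,0.112]],[[-41.7,4.7,3],[0,0,0.112]],[[-40.9,9.3,3],[0,0,0.112]],[[-39.6,13.8,3],[0,0,0.112]],[[-37.8,18.1,3],[0,0,0.112]],[[0,0,0],[0,0,0]]]' 0
python3 -m creep '[[[0,0,39],[0,0,0]],[[0,0,39],[0,0,0]],[[0,0,0],[0,0,0]],[[0,0,0],[0,0,0]]]'
python3 - <<'E'
from h import *
for n in ['scene','top']:
    p=cam(n)
    for r in vision.place_of(p,'lever_knob')[:2]: print(r['score'],at_z(p,r['position'],.143).round(3))
    if n=='scene': cv2.imwrite('pics/s1.png',cv2.resize(p['image'][100:250,90:290],(600,450)))
E
```

```text
clock: 2.78
eef_pos: [0.4413, 0.0929, 0.2011]
tool_rot: [0.708, 0.706, -0.0, 0.0]
ft_force: [0.7, 1.6, -0.1]
grip_width: -0.0
grasp_force: 0.0
clock: 3.28
eef_pos: [0.4409, 0.0956, 0.1246]
tool_rot: [0.706, 0.708, 0.001, 0.0]
ft_force: [0.5, 0.1, -0.5]
grip_width: -0.0001
grasp_force: 0.0
0.82 [0.434 0.134 0.143]
0.26 [ 0.622 -0.218  0.143]
```

View pics/s1.png

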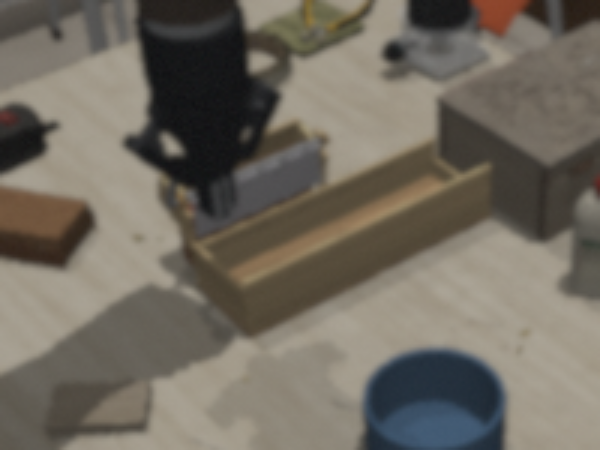

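The closed fingers hang just on the tray side of the lever, at about (215,195), with the gate flap intact behind them. I'll push toward +y.

```bash
python3 -m creep '[[[12,0,0],[0,0,0]],[[10,0,0],[0,0,0]],[[10,0,0],[0,0,0]],[[10,0,0],[0,0,0]],[[10,0,0],[0,0,0]],[[10,0,0],[0,0,0]],[[0,0,0],[0,0,0]]]'
python3 -m creep '[[[5,0,0],[0,0,0]],[[0,0,0],[0,0,0]]]'
python3 -m creep '[[[5,0,0],[0,0,0]],[[0,0,0],[0,0,0]]]'
```

```text
clock: 4.35
eef_pos: [0.4405, 0.1576, 0.1234]
tool_rot: [0.706, 0.708, 0.0, 0.0]
ft_force: [1.5, -5.4, 2.2]
grip_width: 0.0002
grasp_force: 1.8
clock: 4.6
eef_pos: [0.4406, 0.162, 0.1234]
tool_rot: [0.707, 0.707, 0.0, 0.0]
ft_force: [1.8, -4.2, 1.4]
grip_width: -0.0001
grasp_force: 1.9
clock: 4.85
eef_pos: [0.4408, 0.1667, 0.1232]
tool_rot: [0.707, 0.707, 0.0, 0.001]
ft_force: [3.2, -4.4, 0.6]
grip_width: -0.0003
grasp_force: 2.2
```

```bash
python3 -m creep '[[[4,0,0],[0,0,0]],[[0,0,0],[0,0,0]]]'
python3 -m creep '[[[4,0,0],[0,0,0]],[[0,0,0],[0,0,0]]]'
python3 -m creep '[[[4,0,0],[0,0,0]],[[0,0,0],[0,0,0]]]'
```

```text
clock: 5.1
eef_pos: [0.4404, 0.1697, 0.1229]
tool_rot: [0.707, 0.707, -0.001, 0.001]
ft_force: [3.8, -6.2, 0.2]
grip_width: -0.0001
grasp_force: 2.9
clock: 5.35
eef_pos: [0.44, 0.173, 0.1226]
tool_rot: [0.707, 0.707, -0.002, 0.001]
ft_force: [3.2, -8.0, -0.4]
grip_width: 0.0002
grasp_force: 3.5
clock: 5.6
eef_pos: [0.4394, 0.1766, 0.1223]
tool_rot: [0.707, 0.707, -0.002, 0.001]
ft_force: [1.1, -8.6, 0.3]
grip_width: -0.0003
grasp_force: 3.6
```

```bash
python3 -m creep '[[[4,0,0],[0,0,0]],[[0,0,0],[0,0,0]]]'
python3 -m creep '[[[4,0,0],[0,0,0]],[[0,0,0],[0,0,0]]]'
python3 - <<'E'
from h import *
p=cam('scene'); cv2.imwrite('pics/s2.png',cv2.resize(p['image'][100:250,90:290],(600,450)))
p=cam('top'); print([(r['score'],at_z(p,r['position'],.137).round(3)) for r in vision.place_of(p,'lever_knob')])
E
```

```text
clock: 5.85
eef_pos: [0.4389, 0.1795, 0.1222]
tool_rot: [0.707, 0.707, -0.004, 0.002]
ft_force: [0.7, -10.8, 1.2]
grip_width: -0.0001
grasp_force: 5.0
clock: 6.1
eef_pos: [0.4389, 0.1803, 0.1221]
tool_rot: [0.708, 0.706, -0.006, 0.004]
ft_force: [1.1, -20.8, 3.0]
grip_width: 0.0001
grasp_force: 9.2
[]
```

View pics/s2.png

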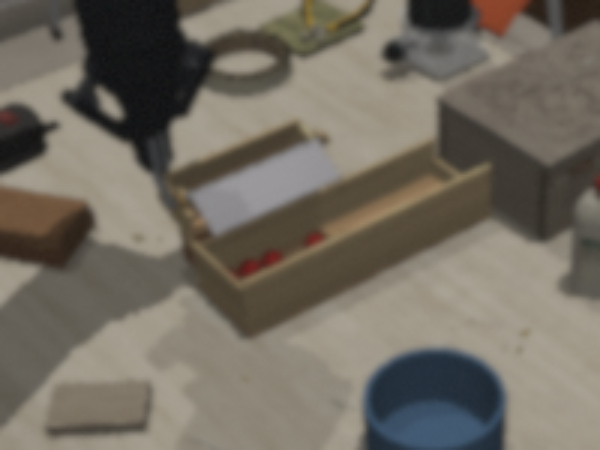

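The force has jumped to 21 N, so the lever is at its stop. Beads are in the tray at about (245,268), (272,258) and (316,240). I'll hold, then let it go.

```bash
python3 -m creep '[[[0,0,0],[0,0,0]],[[0,0,0],[0,0,0]],[[0,0,0],[0,0,0]],[[0,0,0],[0,0,0]],[[0,0,0],[0,0,0]],[[0,0,0],[0,0,0]],[[0,0,0],[0,0,0]],[[0,0,0],[0,0,0]],[[0,0,0],[0,0,0]],[[0,0,0],[0,0,0]],[[0,0,0],[0,0,0]],[[0,0,0],[0,0,0]]]'
python3 -m creep '[[[-20,0,0],[0,0,0]],[[-20,0,0],[0,0,0]],[[-20,0,0],[0,0,0]],[[-20,0,0],[0,0,0]],[[-15,0,0],[0,0,0]],[[0,0,-40],[0,0,0]],[[0,0,-50],[0,0,0]],[[-20,0,-30],[0,0,0]],[[-50,0,0],[0,0,0]],[[-50,0,0],[0,0,0]],[[-50,0,0],[0,0,0]],[[-50,0,0],[0,0,0]]]' 85
python3 -m creep '[[[-50,0,0],[0,0,0]],[[-50,0,0],[0,0,0]],[[-50,0,0],[0,0,0]],[[0,0,0],[0,0,0]],[[0,0,0],[0,0,0]]]'
python3 - <<'E'
from h import *
t=cam('top'); 
for q,z in dict(bead0=.016,lever_knob=.143,scoop_pan=.003,scoop_grip=.079).items():
    print(q,[(round(r['score'],2),at_z(t,r['position'],z).round(3)) for r in vision.place_of(t,q)])
w=cam('wrist')
for q,z in dict(scoop_pan=.003,scoop_grip=.079,mat=.003).items():
    print(q,[(round(r['score'],2),np.round(r['position']),at_z(w,r['position'],z).round(3)) for r in vision.place_of(w,q)])
P=cloud(w);X,Y,Z=P[...,0],P[...,1],P[...,2]
for lo,hi in [(.085,.12),(.018,.034)]:
    m=(X>.37)&(X<.55)&(Y>-.45)&(Y<-.25)&(Z>lo)&(Z<hi);q=P[m]
    if len(q)>5: r=cv2.minAreaRect((q[:,:2]*1000).astype(np.float32));print(len(q),r,np.median(q[:,2]))
b=cv2.resize(t['image'][180:280,100:200],(400,400))
cv2.imwrite('pics/s3.png',np.hstack([w['image'],np.vstack([b[:384]])])[:, :800])
E
```

```text
clock: 7.75
eef_pos: [0.4389, 0.1802, 0.1221]
tool_rot: [0.708, 0.706, -0.006, 0.004]
ft_force: [1.6, -19.7, 2.8]
grip_width: 0.0002
grasp_force: 9.0
clock: 9.25
eef_pos: [0.4403, -0.129, 0.2432]
tool_rot: [0.707, 0.708, 0.001, -0.0]
ft_force: [1.4, 0.6, -0.9]
grip_width: 0.085
grasp_force: 0.0
clock: 9.88
eef_pos: [0.4404, -0.2774, 0.2428]
tool_rot: [0.707, 0.707, 0.0, -0.001]
ft_force: [-0.9, -0.0, 0.3]
grip_width: 0.0849
grasp_force: 0.0
bead0 [(0.71, array([ 0.484, -0.12 ,  0.016])), (0.58, array([0.482, 0.134, 0.016])), (0.56, array([0.548, 0.131, 0.016])), (0.55, array([0.502, 0.132, 0.016])), (0.49, array([0.464, 0.142, 0.016])), (0.33, array([ 0.65 , -0.243,  0.016]))]
lever_knob [(0.75, array([0.442, 0.147, 0.143])), (0.56, array([0.493, 0.113, 0.143]))]
scoop_pan [(0.43, array([ 0.649, -0.23 ,  0.003])), (0.23, array([ 0.655, -0.235,  0.003]))]
scoop_grip []
scoop_pan [(0.62, array([246., 216.]), array([ 0.434, -0.343,  0.003]))]
scoop_grip [(0.85, array([293., 232.]), array([ 0.48 , -0.334,  0.079]))]
mat []
513 ((481.5326232910156, -334.1694641113281), (18.042591094970703, 20.277280807495117), 11.252219200134277) 0.10312130516263163
722 ((446.1738586425781, -341.9471740722656), (71.73690032958984, 71.11616516113281), 11.194414138793945) 0.027719712295868587
```

View picture.

View pics/s3.png

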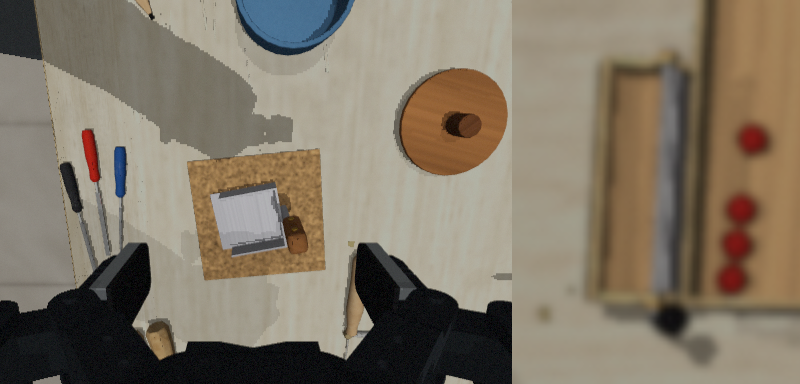

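Run:
```python
from h import *
s=rows([.4815,-.334,.18],down(11.2))
rows([.4815,-.334,.07],down(11.2),start=s,step=30)
```

```text
[[[-18.9,13.5,21.2],[0.0001,0.0001,-0.0645]],[[-19.7,12.3,21.2],[0.0001,0.0001,-0.0645]],[[-20.4,11.0,21.2],[0.0001,0.0001,-0.0645]]]
[[[0.0,0.0,27.5],[0.0,0.0,0.0]],[[0.0,0.0,27.5],[0.0,0.0,0.0]],[[0.0,0.0,27.5],[0.0,0.0,0.0]],[[0.0,0.0,27.5],[0.0,0.0,0.0]]]
```

The wrist view shows the scoop on its mat (pan at (246,216), handle at (293,232)) and the cap in place. The top crop shows 4 beads in the tray, an empty trough and the lever back. Grasping the scoop next.

```bash
python3 -m creep '[[[-19,13.5,21],[0,0,-0.0645]],[[-19.7,12.3,21],[0,0,-0.0645]],[[-20.4,11,21],[0,0,-0.0645]],[[0,0,27.5],[0,0,0]],[[0,0,27.5],[0,0,0]],[[0,0,27.5],[0,0,0]],[[0,0,27.5],[0,0,0]],[[0,0,0],[0,0,0]],[[0,0,0],[0,0,0]]]'
python3 -m creep '[[[0,0,0],[0,0,0]],[[0,0,0],[0,0,0]],[[0,0,0],[0,0,0]],[[0,0,0],[0,0,0]],[[0,0,0],[0,0,0]],[[0,0,0],[0,0,0]],[[0,0,0],[0,0,0]],[[0,0,0],[0,0,0]]]' 0
python3 -m creep '[[[0,0,-10],[0,0,0]],[[0,0,-30],[0,0,0]],[[0,0,-40],[0,0,0]],[[0,0,-40],[0,0,0]],[[0,0,0],[0,0,0]],[[0,0,0],[0,0,0]]]'
python3 - <<'E'
from h import *
p=cam('scene');o=p['obs'];cv2.imwrite('pics/s4.png',cv2.resize(p['image'][150:350,200:420],(660,600)))
w=cam('wrist');P=cloud(w);Rt=R.from_quat(o['tool_rot']);Q=(P-o['eef_pos'])@Rt.as_matrix()*1000
# tool coords
for q in ['scoop_pan','scoop_grip']: print(q,[(round(r['score'],2),r['position']) for r in vision.place_of(w,q)])
m=(np.abs(Q[...,0])<60)&(Q[...,1]>-110)&(Q[...,1]<20)&(Q[...,2]>10)&(Q[...,2]<80)
q=Q[m];print(len(q),np.percentile(q,[1,50,99],axis=0).round(1))
f=q[(q[:,2]>50)&(np.abs(q[:,0])<28)]; A=np.c_[f[:,:2],np.ones(len(f))]
for _ in range(5):
    c=np.linalg.lstsq(A,f[:,2],rcond=None)[0]; k=abs(A@c-f[:,2])<3; A,f=A[k],f[k]
print('floor plane',c,len(f))
E
```

```text
clock: 11.45
eef_pos: [0.4819, -0.335, 0.0713]
tool_rot: [0.635, 0.772, 0.0, 0.001]
ft_force: [-0.2, -0.8, 0.4]
grip_width: 0.0851
grasp_force: 0.0
clock: 12.45
eef_pos: [0.4815, -0.335, 0.0708]
tool_rot: [0.635, 0.772, -0.0, 0.0]
ft_force: [-1.0, -0.9, 5.6]
grip_width: 0.017
grasp_force: 59.3
clock: 13.2
eef_pos: [0.4808, -0.3342, 0.1894]
tool_rot: [0.635, 0.772, 0.0, -0.001]
ft_force: [-0.4, 0.6, -2.3]
grip_width: 0.0176
grasp_force: 58.7
scoop_pan [(0.9, [178.8, 208.0]), (0.69, [476.8, 103.8])]
scoop_grip [(0.7, [252.2, 258.3])]
12962 [[-33.7 -83.3  15.9]
 [  4.3 -48.3  66.3]
 [ 35.1  -0.9  68.2]]
floor plane [-3.14631926e-03 -5.40145472e-03  6.62931600e+01] 9083
```

View pics/s4.png

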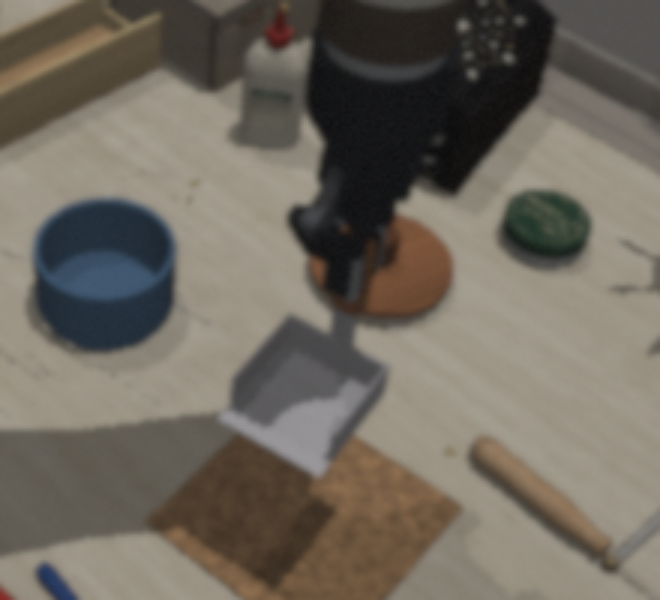

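The scoop is held level, with the pan clear over the mat at (305,400). Moving above the empty end of the tray.

Run:
```python
from h import *
s=rows([.662,.1127,.26],down(-2.6),step=40)
p=cam('top');P=cloud(p);X,Y,Z=P[...,0],P[...,1],P[...,2]
m=(X>.71)&(X<.85)&(Y>.06)&(Y<.2);print('block z',np.nanpercentile(Z[m],[5,50,95]), 'x from',np.nanmin(X[m&(Z>.04)]))
```

```text
[[[31.0,20.3,-5.5],[-0.0002,-0.0002,0.0185]],[[31.4,19.8,-5.5],[-0.0002,-0.0002,0.0185]],[[31.8,19.2,-5.5],[-0.0002,-0.0002,0.0185]],[[32.1,18.6,-5.5],[-0.0002,-0.0002,0.0185]],[[32.4,18.0,-5.5],[-0.0002,-0.0002,0.0185]],[[32.8,17.4,-5.5],[-0.0002,-0.0002,0.0185]],[[33.1,16.8,-5.5],[-0.0002,-0.0002,0.0185]],[[33.4,16.2,-5.5],[-0.0002,-0.0002,0.0185]],[[33.7,15.6,-5.5],[-0.0002,-0.0002,0.0185]],[[34.0,14.9,-5.5],[-0.0002,-0.0002,0.0185]],[[34.2,14.3,-5.5],[-0.0002,-0.0002,0.0185]],[[34.5,13.7,-5.5],[-0.0002,-0.0002,0.0185]]]
[[[34.7,13.0,-5.5],[-0.0002,-0.0002,0.0185]]]
block z [-0.00193273  0.08643056  0.09100514] x from 0.7106757165308335
```

```bash
python3 -m creep '[[[31,20.3,-5.5],[0,0,0.0185]],[[31.4,19.8,-5.5],[0,0,0.0185]],[[31.8,19.2,-5.5],[0,0,0.0185]],[[32.1,18.6,-5.5],[0,0,0.0185]],[[32.4,18,-5.5],[0,0,0.0185]],[[32.8,17.4,-5.5],[0,0,0.0185]],[[33.1,16.8,-5.5],[0,0,0.0185]],[[33.4,16.2,-5.5],[0,0,0.0185]],[[33.7,15.6,-5.5],[0,0,0.0185]],[[34,14.9,-5.5],[0,0,0.0185]],[[34.2,14.3,-5.5],[0,0,0.0185]],[[34.5,13.7,-5.5],[0,0,0.0185]]]'
python3 -m creep '[[[34.7,13,-5.5],[0,0,0.0185]],[[0,0,0],[0,0,0]],[[0,0,0],[0,0,0]],[[0,0,0],[0,0,0]]]'
cat > tray.py <<'E'
from h import *
import sys
w=cam('wrist');o=w['obs'];P=cloud(w);Rt=R.from_quat(o['tool_rot']);Q=(P-o['eef_pos'])@Rt.as_matrix()*1000
print('psi',np.degrees(np.arctan2(*Rt.as_matrix()[:2,1][::-1])),o['eef_pos'].round(4))
cv2.imwrite('pics/'+sys.argv[1]+'.png',w['image'])
H=np.array(o['eef_pos'])[2]*1000
h=H-Q[...,2]  # height over table, mm
# pan
m=(np.abs(Q[...,0])<45)&(Q[...,1]>-100)&(Q[...,1]<20)&(Q[...,2]>15)&(Q[...,2]<75)
q=Q[m&(Q[...,2]>60)];print('pan x',np.percentile(q[:,0],[.5,99.5]).round(1),'lip y',np.percentile(q[:,1],.5).round(1),'z',np.median(q[:,2]).round(1), 'walls',np.percentile(Q[m&(Q[...,2]<50)&(Q[...,2]>38)][:,0],[1,99]).round(1))
for nm,lo,hi,x0,x1 in [('-y',54,66,-70,-20),('+y',41,50,15,60)]:
    s=(h>lo)&(h<hi)&(Q[...,0]>x0)&(Q[...,0]<x1)&(Q[...,1]<30)&(Q[...,1]>-170)&~m
    q=Q[s]
    if len(q)>20:
        f=np.polyfit(q[:,1],q[:,0],1); r=q[:,0]-np.polyval(f,q[:,1]);k=abs(r)<4;f=np.polyfit(q[k,1],q[k,0],1)
        print(nm,len(q),'x at y=0,-40',np.polyval(f,[0,-40]).round(1),'slope',f[0].round(4),np.percentile(q[:,1],[1,99]).round(0))
for q,z in dict(tray_end=.006,bead0=.016,dispenser=0).items():
    print(q,[(round(r['score'],2),np.round(r['position']),at_z(w,r['position'],z).round(3)) for r in vision.place_of(w,q)])
E
python3 tray.py w5
```

```text
clock: 14.95
eef_pos: [0.6492, 0.0789, 0.2556]
tool_rot: [0.717, 0.697, -0.001, -0.0]
ft_force: [0.2, -0.2, -1.6]
grip_width: 0.0168
grasp_force: 58.7
clock: 15.45
eef_pos: [0.6626, 0.111, 0.2615]
tool_rot: [0.724, 0.69, -0.001, -0.0]
ft_force: [0.0, 0.3, -0.7]
grip_width: 0.0173
grasp_force: 59.0
psi -2.71180840711262 [0.6626 0.111  0.2615]
pan x [-33.6  34.9] lip y -83.6 z 65.9 walls [-35.1  35. ]
-y 376 x at y=0,-40 [-34.2 -34.2] slope -0.0007 [-169.   29.]
+y 546 x at y=0,-40 [46.2 46.3] slope -0.0018 [-76.  29.]
tray_end [(0.72, array([ 72., 153.]), array([0.454, 0.126, 0.006]))]
bead0 [(0.85, array([ 95., 142.]), array([0.487, 0.139, 0.016])), (0.78, array([ 77., 137.]), array([0.468, 0.145, 0.016])), (0.77, array([116., 142.]), array([0.51 , 0.137, 0.016])), (0.5, array([152., 148.]), array([0.551, 0.129, 0.016])), (0.25, array([162., 150.]), array([0.562, 0.126, 0.016]))]
dispenser [(0.93, array([163., 151.]), array([0.558, 0.122, 0.   ])), (0.72, array([178., 205.]), array([0.569, 0.056, 0.   ]))]
```

View pics/w5.png

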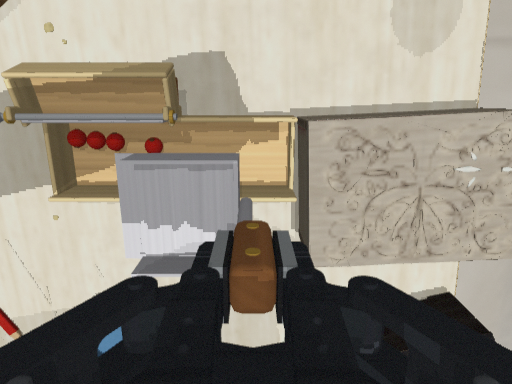

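The wrist view shows beads at (77,137), (96,141), (116,142) and (154,146), and the pan level in the grip. The tray centre lies about 5 mm toward +y of the pan, so I'll shift and come lower to measure again.

```bash
python3 -m creep '[[[5,4,30],[0,0,0]],[[0,0,40],[0,0,0]],[[0,0,40],[0,0,0]],[[0,0,10],[0,0,0]],[[0,0,0],[0,0,0]],[[0,0,0],[0,0,0]],[[0,0,0],[0,0,0]]]'; python3 tray.py w6
```

```text
clock: 16.52
eef_pos: [0.6684, 0.1172, 0.144]
tool_rot: [0.723, 0.691, 0.002, 0.001]
ft_force: [-0.1, -0.4, -1.2]
grip_width: 0.017
grasp_force: 59.0
psi -2.6391058585794114 [0.6684 0.1172 0.144 ]
pan x [-33.6  37.2] lip y -83.8 z 65.9 walls [-35.   44.7]
-y 1005 x at y=0,-40 [-40.9 -40.7] slope -0.0039 [-169.  -92.]
+y 1310 x at y=0,-40 [39.5 39.7] slope -0.0036 [-84.  29.]
tray_end []
bead0 [(0.87, array([ 51., 168.]), array([0.51 , 0.138, 0.016])), (0.86, array([104., 174.]), array([0.551, 0.131, 0.016])), (0.67, array([ 21., 167.]), array([0.486, 0.14 , 0.016]))]
dispenser [(0.84, array([123., 181.]), array([0.559, 0.121, 0.   ]))]
```

View pics/w6.png

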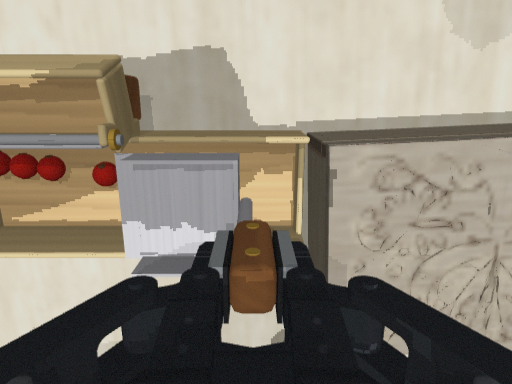

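The pan is now centred between the walls to within about 0.7 mm, and the nearest bead (104,174) is clear of the lip. Lowering.

```bash
python3 -m creep '[[[-0.6,0,20],[0,0,0]],[[0,0,20],[0,0,0]],[[0,0,15],[0,0,0]],[[0,0,8],[0,0,0]],[[0,0,0],[0,0,0]],[[0,0,0],[0,0,0]]]'
python3 -m creep '[[[0,0,4],[0,0,0]],[[0,0,0],[0,0,0]],[[0,0,0],[0,0,0]]]'
python3 -m creep '[[[0,0,3],[0,0,0]],[[0,0,0],[0,0,0]],[[0,0,0],[0,0,0]]]'
```

```text
clock: 17.48
eef_pos: [0.6678, 0.1165, 0.0797]
tool_rot: [0.723, 0.691, 0.001, 0.0]
ft_force: [-0.7, -0.7, -1.5]
grip_width: 0.0171
grasp_force: 59.0
clock: 17.85
eef_pos: [0.6672, 0.1163, 0.0749]
tool_rot: [0.723, 0.691, 0.0, 0.0]
ft_force: [0.2, -0.2, -2.0]
grip_width: 0.0174
grasp_force: 59.0
clock: 18.23
eef_pos: [0.6677, 0.1165, 0.0739]
tool_rot: [0.723, 0.691, 0.001, 0.001]
ft_force: [-1.8, 0.1, 6.4]
grip_width: 0.0173
grasp_force: 60.0
```

```bash
python3 -m creep '[[[0,-5,0],[0,0,0]],[[0,-10,0],[0,0,0]],[[0,-10,0],[0,0,0]],[[0,-10,0],[0,0,0]],[[0,-10,0],[0,0,0]],[[0,-5,0],[0,0,0]],[[0,0,0],[0,0,0]]]'
python3 -m creep '[[[0,-10,0],[0,0,0]],[[0,-10,0],[0,0,0]],[[0,-10,0],[0,0,0]],[[0,-10,0],[0,0,0]],[[0,-5,0],[0,0,0]],[[0,0,0],[0,0,0]],[[0,0,0],[0,0,0]]]';python3 tray.py w7
```

```text
clock: 19.1
eef_pos: [0.6189, 0.1191, 0.0739]
tool_rot: [0.723, 0.691, 0.002, 0.001]
ft_force: [1.9, -0.2, 5.1]
grip_width: 0.0177
grasp_force: 60.0
clock: 19.98
eef_pos: [0.5743, 0.1212, 0.0739]
tool_rot: [0.723, 0.691, 0.002, 0.002]
ft_force: [3.3, -0.2, 7.1]
grip_width: 0.0174
grasp_force: 60.0
psi -2.634008439428787 [0.5743 0.1212 0.0739]
pan x [-39.   21.7] lip y -99.0 z 66.0 walls [-39.4  42.2]
-y 837 x at y=0,-40 [-41.6 -40.9] slope -0.0171 [-124.   12.]
+y 601 x at y=0,-40 [38.6 34.7] slope 0.0972 [-125.   29.]
tray_end [(0.64, array([ 62., 210.]), array([0.453, 0.125, 0.006]))]
bead0 [(0.97, array([100., 194.]), array([0.484, 0.137, 0.016])), (0.95, array([ 66., 184.]), array([0.465, 0.144, 0.016])), (0.7, array([122., 177.]), array([0.499, 0.146, 0.016])), (0.6, array([ 87., 236.]), array([0.471, 0.11 , 0.016]))]
dispenser [(0.96, array([227., 205.]), array([0.559, 0.121, 0.   ])), (0.59, array([180., 207.]), array([0.528, 0.121, 0.   ]))]
```

View pics/w7.png

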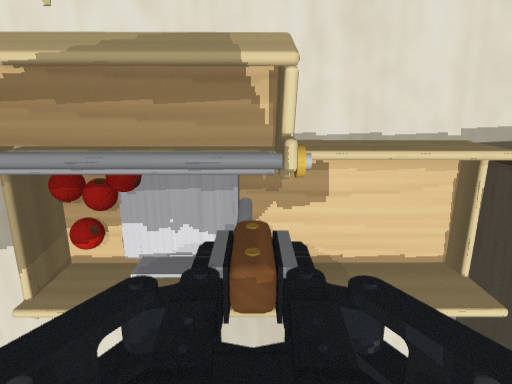

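The 4 beads (66,184), (100,194), (122,177) and (87,236) are gathering ahead of the lip. Continuing slowly.

```bash
python3 -m creep '[[[0,-4,0],[0,0,0]],[[0,-4,0],[0,0,0]],[[0,-4,0],[0,0,0]],[[0,-4,0],[0,0,0]],[[0,-4,0],[0,0,0]],[[0,-4,0],[0,0,0]],[[0,0,0],[0,0,0]]]'
python3 -m creep '[[[0,-4,0],[0,0,0]],[[0,-4,0],[0,0,0]],[[0,0,0],[0,0,0]],[[0,0,0],[0,0,0]]]';python3 tray.py w8
```

```text
clock: 21.05
eef_pos: [0.5511, 0.1223, 0.074]
tool_rot: [0.723, 0.691, 0.003, 0.002]
ft_force: [4.1, 0.7, 5.4]
grip_width: 0.0172
grasp_force: 60.0
clock: 21.55
eef_pos: [0.5432, 0.1227, 0.074]
tool_rot: [0.723, 0.691, 0.003, 0.002]
ft_force: [4.8, 0.2, 6.9]
grip_width: 0.0175
grasp_force: 60.0
psi -2.641635303924258 [0.5432 0.1227 0.074 ]
pan x [-38.9  21.1] lip y -89.3 z 65.9 walls [-39.2  42.2]
-y 178 x at y=0,-40 [-41.7 -41.6] slope -0.0023 [-11.  12.]
+y 39 x at y=0,-40 [42.5 43.6] slope -0.0272 [20. 30.]
tray_end [(0.79, array([109., 208.]), array([0.453, 0.126, 0.006]))]
bead0 [(0.88, array([124., 248.]), array([0.463, 0.103, 0.016])), (0.77, array([150., 178.]), array([0.484, 0.147, 0.016])), (0.75, array([122., 214.]), array([0.464, 0.125, 0.016])), (0.7, array([118., 182.]), array([0.465, 0.145, 0.016]))]
dispenser [(0.65, array([275., 206.]), array([0.559, 0.12 , 0.   ]))]
```

View pics/w8.png

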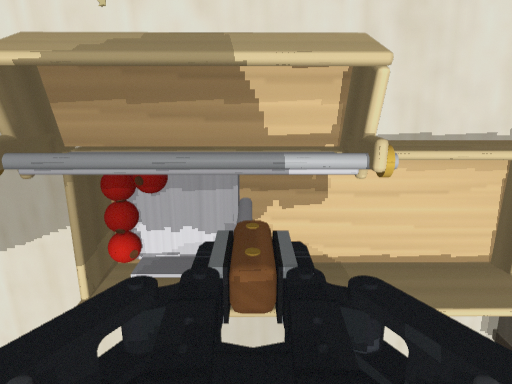

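Three beads are against the end wall at (118,185), (121,216) and (124,247), with the lip sliding under them. One is already in the pan at (150,178). Pushing to the wall.

```bash
python3 -m creep '[[[0,-3,0],[0,0,0]],[[0,-2,0],[0,0,0]],[[0,0,0],[0,0,0]],[[0,0,0],[0,0,0]]]'
python3 -m creep '[[[0,-2,0],[0,0,0]],[[0,-2,0],[0,0,0]],[[0,0,0],[0,0,0]]]'
python3 -m creep '[[[0,-2,0],[0,0,0]],[[0,0,0],[0,0,0]]]'
```

```text
clock: 22.25
eef_pos: [0.5385, 0.1229, 0.0741]
tool_rot: [0.723, 0.691, 0.003, 0.002]
ft_force: [4.9, -0.5, 7.2]
grip_width: 0.0173
grasp_force: 60.0
clock: 22.62
eef_pos: [0.5372, 0.123, 0.0749]
tool_rot: [0.723, 0.69, 0.005, 0.004]
ft_force: [9.0, -1.1, 4.7]
grip_width: 0.0175
grasp_force: 59.9
clock: 22.88
eef_pos: [0.5368, 0.1231, 0.0753]
tool_rot: [0.723, 0.69, 0.006, 0.005]
ft_force: [11.4, -1.3, 4.9]
grip_width: 0.0175
grasp_force: 59.9
```

```bash
python3 -m creep '[[[0,3.2,0.3],[0.05,0,0]],[[0,3.2,0.4],[0.05,0,0]],[[0,2.9,0.5],[0.05,0,0]],[[0,2.8,0.6],[0.05,0,0]],[[0,2.5,0.7],[0.05,0,0]],[[0,2.4,0.8],[0.05,0,0]],[[0,2.2,0.9],[0.05,0,0]],[[0,2,1],[0.05,0,0]],[[0,0,0],[0,0,0]],[[0,0,0],[0,0,0]],[[0,0,0],[0,0,0]],[[0,0,0],[0,0,0]]]'
python3 tray.py w9
```

```text
clock: 24.38
eef_pos: [0.5568, 0.1221, 0.0669]
tool_rot: [0.71, 0.678, -0.13, -0.138]
ft_force: [15.7, -0.8, 10.7]
grip_width: 0.0171
grasp_force: 62.1
psi -2.5999209420881044 [0.5568 0.1221 0.0669]
pan x [-38.9  42.1] lip y -86.6 z 65.9 walls [-41.3  44.1]
-y 643 x at y=0,-40 [-40.4 -41.2] slope 0.02 [-11.  15.]
+y 2043 x at y=0,-40 [51.8 52.5] slope -0.0178 [-108.   20.]
tray_end []
bead0 [(0.91, array([193., 197.]), array([0.496, 0.13 , 0.016])), (0.82, array([219., 175.]), array([0.516, 0.146, 0.016])), (0.64, array([218., 218.]), array([0.513, 0.118, 0.016])), (0.51, array([219., 252.]), array([0.512, 0.095, 0.016]))]
dispenser [(0.83, array([295., 209.]), array([0.559, 0.122, 0.   ]))]
```

View pics/w9.png

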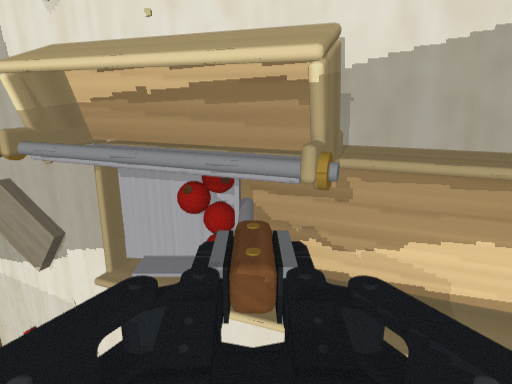

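All 4 beads, (193,197), (219,175), (219,218) and (218,248), have rolled to the back of the pan. Lifting with the tilt held.

```bash
cat >> h.py <<'E'
LIP=np.array([0,-.084,.068])
def tcp_lip(lip,psi,tilt):
    r=down(psi,tilt); return np.array(lip)-r.apply(LIP),r
E
python3 - <<'E'
from h import *
o=bot.get_obs();p=np.array(o['eef_pos']);r=R.from_quat(o['tool_rot'])
M=r.as_matrix(); print('tilt',np.degrees(np.arcsin(M[2,1])), 'lip',(p+r.apply(LIP)).round(3))
s=rows(p+[.008,0,.02],r,n=2); s=rows(p+[.012,0,.17],r,start=s,step=25)
t=tcp_lip([.484,-.117,.15],0,-23);print(t[0]); rows(*t,start=s,step=25)
E
```

```text
tilt -21.817840183379133 lip [0.454 0.127 0.035]
[[[0.2,-0.0,-10.8],[0.0,0.0,0.0]],[[0.2,-0.0,-10.8],[0.0,0.0,0.0]]]
[[[0.1,-7.4,-20.1],[0.0,0.0,0.0]],[[0.1,-7.4,-20.1],[0.0,0.0,0.0]],[[0.1,-7.4,-20.1],[0.0,0.0,0.0]],[[0.1,-7.4,-20.1],[0.0,0.0,0.0]],[[0.1,-7.4,-20.1],[0.0,0.0,0.0]],[[0.1,-7.4,-20.1],[0.0,0.0,0.0]],[[0.1,-7.4,-20.1],[0.0,0.0,0.0]]]
[ 0.58789212 -0.117       0.17977292]
[[[-23.8,4.9,4.1],[0.0021,-0.002,-0.0042]],[[-23.8,4.8,4.2],[0.0021,-0.002,-0.0042]],[[-23.8,4.7,4.2],[0.0021,-0.002,-0.0042]],[[-23.8,4.6,4.2],[0.0021,-0.002,-0.0042]],[[-23.8,4.5,4.3],[0.0021,-0.002,-0.0042]],[[-23.9,4.4,4.3],[0.0021,-0.002,-0.0042]],[[-23.9,4.4,4.3],[0.0021,-0.002,-0.0042]],[[-23.9,4.3,4.4],[0.0021,-0.002,-0.0042]],[[-23.9,4.2,4.4],[0.0021,-0.002,-0.0042]],[[-23.9,4.1,4.5],[0.0021,-0.002,-0.0042]]]
```

```bash
python3 -m creep '[[[0.2,0,-10.8],[0,0,0]],[[0.2,0,-10.8],[0,0,0]],[[0.1,-7.4,-20.1],[0,0,0]],[[0.1,-7.4,-20.1],[0,0,0]],[[0.1,-7.4,-20.1],[0,0,0]],[[0.1,-7.4,-20.1],[0,0,0]],[[0.1,-7.4,-20.1],[0,0,0]],[[0.1,-7.4,-20.1],[0,0,0]],[[0.1,-7.4,-20.1],[0,0,0]],[[0,0,0],[0,0,0]]]'
python3 -m creep '[[[-12,2.5,2],[0,0,0]],[[-24,4.8,4.2],[0.002,-0.002,-0.004]],[[-24,4.8,4.2],[0.002,-0.002,-0.004]],[[-24,4.7,4.2],[0.002,-0.002,-0.004]],[[-24,4.6,4.2],[0.002,-0.002,-0.004]],[[-24,4.5,4.3],[0.002,-0.002,-0.004]],[[-24,4.4,4.3],[0.002,-0.002,-0.004]],[[-24,4.4,4.3],[0.002,-0.002,-0.004]],[[-24,4.3,4.4],[0.002,-0.002,-0.004]],[[-24,4.2,4.4],[0.002,-0.002,-0.005]],[[-11,2.1,2.2],[0.002,-0.002,-0.005]],[[0,0,0],[0,0,0]]]'
cat > pot.py <<'E'
from h import *
import sys
o=bot.get_obs();p=np.array(o['eef_pos']);r=R.from_quat(o['tool_rot']);M=r.as_matrix()
print('tilt',np.degrees(np.arcsin(M[2,1])),'psi',np.degrees(np.arctan2(M[1,1],M[0,1])),'lip',(p+r.apply(LIP)).round(3),'tcp',p.round(3))
for n in sys.argv[1:]:
    w=cam(n)
    for q,z in dict(pot_rim=.06,bead0=.016).items():
        print(n,q,[(round(r['score'],2),np.round(r['position']),at_z(w,r['position'],z).round(3)) for r in vision.place_of(w,q)])
    P=cloud(w);X,Y,Z=P[...,0],P[...,1],P[...,2]
    m=(X>.38)&(X<.57)&(Y>-.2)&(Y<-.03)&(abs(Z-.06)<.005)
    if n=='wrist': Q=P[m]; print(len(Q),Q.min(0),Q.max(0)); e=cv2.fitEllipse((Q[:,:2]*1000).astype(np.float32)); print(e)
    cv2.imwrite('pics/last_%s.png'%n,w['image'])
E
python3 pot.py wrist scene
```

```text
clock: 25.82
eef_pos: [0.5645, 0.1224, 0.2341]
tool_rot: [0.709, 0.677, -0.137, -0.143]
ft_force: [0.9, 0.5, -1.3]
grip_width: 0.0172
grasp_force: 59.7
clock: 27.32
eef_pos: [0.5823, -0.1182, 0.1757]
tool_rot: [0.692, 0.691, -0.148, -0.147]
ft_force: [-0.7, 0.2, -2.4]
grip_width: 0.0169
grasp_force: 59.6
tilt -24.110263989411784 psi -0.07666005852555552 lip [ 0.478 -0.118  0.148] tcp [ 0.582 -0.118  0.176]
wrist pot_rim []
wrist bead0 [(0.86, array([218., 180.]), array([ 0.474, -0.129,  0.016])), (0.78, array([192., 198.]), array([ 0.442, -0.152,  0.016])), (0.6, array([216., 219.]), array([ 0.471, -0.171,  0.016])), (0.45, array([217., 250.]), array([ 0.47 , -0.206,  0.016]))]
1253 [ 0.42789517 -0.13016555  0.05506475] [ 0.53091832 -0.06150534  0.06184901]
((478.6949462890625, -113.90210723876953), (100.24718475341797, 100.82413482666016), 151.03952026367188)
scene pot_rim [(0.75, array([234., 231.]), array([ 0.476, -0.118,  0.06 ]))]
scene bead0 [(0.54, array([250., 185.]), array([0.646, 0.016, 0.016])), (0.44, array([258., 195.]), array([ 0.633, -0.026,  0.016])), (0.4, array([248., 191.]), array([0.628, 0.004, 0.016]))]
```

View pics/last_wrist.png

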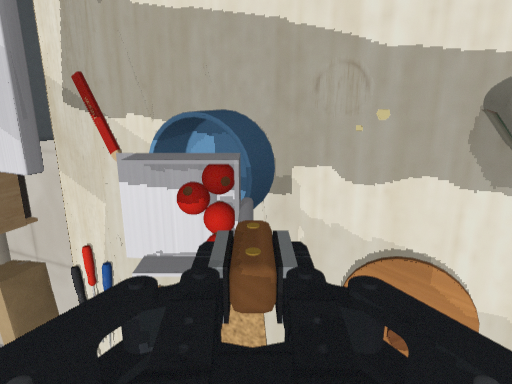

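The 4 beads sit in the pan above the pot, whose centre is near (0.478, -0.115). Now lowering and tipping about the lip.

Run:
```python
from h import *
s=rows(*tcp_lip([.484,-.115,.082],0,-8),n=5)
s=rows(*tcp_lip([.484,-.115,.078],0,14),start=s,n=8)
s=rows(*tcp_lip([.484,-.115,.072],0,40),start=s,n=8)
```

```text
[[[0.3,2.1,7.6],[-0.056,0.0004,0.0003]],[[0.3,1.7,7.7],[-0.056,0.0004,0.0003]],[[0.3,1.2,7.8],[-0.056,0.0004,0.0003]],[[0.3,0.8,7.8],[-0.056,0.0004,0.0003]],[[0.3,0.3,7.9],[-0.056,0.0004,0.0003]]]
[[[0.0,-3.9,-2.8],[-0.048,0.0,0.0]],[[0.0,-3.7,-3.0],[-0.048,0.0,0.0]],[[0.0,-3.6,-3.2],[-0.048,0.0,0.0]],[[0.0,-3.4,-3.3],[-0.048,0.0,0.0]],[[0.0,-3.3,-3.5],[-0.048,0.0,0.0]],[[0.0,-3.1,-3.7],[-0.048,0.0,0.0]],[[0.0,-2.9,-3.8],[-0.048,0.0,0.0]],[[0.0,-2.7,-3.9],[-0.048,0.0,0.0]]]
[[[0.0,-5.0,-3.0],[-0.0567,0.0,0.0]],[[0.0,-4.8,-3.3],[-0.0567,0.0,0.0]],[[0.0,-4.6,-3.6],[-0.0567,0.0,0.0]],[[0.0,-4.4,-3.8],[-0.0567,0.0,0.0]],[[0.0,-4.2,-4.1],[-0.0567,0.0,0.0]],[[0.0,-3.9,-4.3],[-0.0567,0.0,0.0]],[[0.0,-3.7,-4.5],[-0.0567,0.0,0.0]],[[0.0,-3.4,-4.7],[-0.0567,0.0,0.0]]]
```

```bash
python3 -m creep '[[[0.3,2.1,7.6],[-0.056,0,0]],[[0.3,1.7,7.7],[-0.056,0,0]],[[0.3,1.2,7.8],[-0.056,0,0]],[[0.3,0.8,7.8],[-0.056,0,0]],[[0.3,0.3,7.9],[-0.056,0,0]],[[0,0,0],[0,0,0]],[[0,0,0],[0,0,0]]]'
python3 -m creep '[[[0,-3.9,-2.8],[-0.048,0,0]],[[0,-3.7,-3],[-0.048,0,0]],[[0,-3.6,-3.2],[-0.048,0,0]],[[0,-3.4,-3.3],[-0.048,0,0]],[[0,-3.3,-3.5],[-0.048,0,0]],[[0,-3.1,-3.7],[-0.048,0,0]],[[0,-2.9,-3.8],[-0.048,0,0]],[[0,-2.7,-3.9],[-0.048,0,0]],[[0,0,0],[0,0,0]],[[0,0,0],[0,0,0]]]'
python3 -m creep '[[[0,-5,-3],[-0.0567,0,0]],[[0,-4.8,-3.3],[-0.0567,0,0]],[[0,-4.6,-3.6],[-0.0567,0,0]],[[0,-4.4,-3.8],[-0.0567,0,0]],[[0,-4.2,-4.1],[-0.0567,0,0]],[[0,-3.9,-4.3],[-0.0567,0,0]],[[0,-3.7,-4.5],[-0.0567,0,0]],[[0,-3.4,-4.7],[-0.0567,0,0]],[[0,0,0],[0,0,0]],[[0,0,0],[0,0,0]],[[0,0,0],[0,0,0]]]'
python3 pot.py top scene
python3 -c "
import cv2,numpy as np
a=cv2.imread('pics/last_scene.png')[170:320,150:350];b=cv2.imread('pics/last_top.png')[180:300,200:360]
cv2.imwrite('pics/m9.png',np.hstack([cv2.resize(a,(400,300)),cv2.resize(b,(400,300))]))"
```

```text
clock: 28.5
eef_pos: [0.5769, -0.1158, 0.1379]
tool_rot: [0.705, 0.706, -0.05, -0.049]
ft_force: [0.5, -0.4, -1.4]
grip_width: 0.0174
grasp_force: 59.7
clock: 29.75
eef_pos: [0.5498, -0.1161, 0.1643]
tool_rot: [0.702, 0.702, 0.085, 0.087]
ft_force: [0.6, 0.9, -1.6]
grip_width: 0.0173
grasp_force: 59.8
clock: 31.12
eef_pos: [0.5056, -0.1162, 0.1784]
tool_rot: [0.664, 0.665, 0.241, 0.242]
ft_force: [-0.2, -0.8, -1.2]
grip_width: 0.0175
grasp_force: 59.8
tilt 39.98883890122288 psi 0.1393013897220907 lip [ 0.485 -0.116  0.072] tcp [ 0.506 -0.116  0.178]
top pot_rim [(0.7, array([261., 238.]), array([ 0.483, -0.116,  0.06 ])), (0.21, array([142., 259.]), array([0.442, 0.161, 0.06 ]))]
top bead0 [(0.56, array([242., 248.]), array([ 0.464, -0.071,  0.016])), (0.48, array([276., 246.]), array([ 0.465, -0.154,  0.016]))]
scene pot_rim [(0.83, array([235., 232.]), array([ 0.476, -0.119,  0.06 ]))]
scene bead0 [(0.62, array([223., 235.]), array([ 0.477, -0.075,  0.016]))]
```

View pics/m9.png

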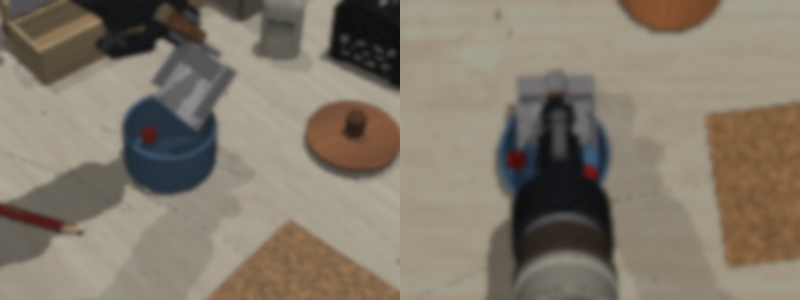

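Both views show beads inside the pot at about (148,135) left and (515,160), (592,172) right, and the pan empty. Returning the scoop to the mat.

Run:
```python
from h import *
o=bot.get_obs();p=np.array(o['eef_pos'])
s=rows(p+[.03,0,.06],R.from_quat(o['tool_rot']),n=3)
s=rows([.53,-.2,.2],down(0),start=s)
s=rows([.494,-.343,.13],down(0),start=s)
s=rows([.494,-.343,.078],down(0),start=s,step=20)
```

```text
[[[-0.0,20.5,-8.9],[0.0,0.0,0.0]],[[-0.0,20.5,-8.9],[0.0,0.0,0.0]],[[-0.0,20.5,-8.9],[0.0,0.0,0.0]]]
[[[-21.0,-7.0,6.5],[0.1743,0.0003,0.0003]],[[-21.0,-5.7,7.6],[0.1743,0.0003,0.0003]],[[-21.0,-4.3,8.5],[0.1743,0.0003,0.0003]],[[-21.0,-2.8,9.1],[0.1743,0.0003,0.0003]]]
[[[-35.8,-9.0,17.5],[0.0,0.0,0.0]],[[-35.8,-9.0,17.5],[0.0,0.0,0.0]],[[-35.8,-9.0,17.5],[0.0,0.0,0.0]],[[-35.8,-9.0,17.5],[0.0,0.0,0.0]]]
[[[0.0,0.0,17.3],[0.0,0.0,0.0]],[[0.0,0.0,17.3],[0.0,0.0,0.0]],[[0.0,0.0,17.3],[0.0,0.0,0.0]]]
```

```bash
python3 -m creep '[[[0,20.5,-9],[0,0,0]],[[0,20.5,-9],[0,0,0]],[[0,20.5,-9],[0,0,0]],[[-21,-7,6.5],[0.1743,0,0]],[[-21,-5.7,7.6],[0.1743,0,0]],[[-21,-4.3,8.5],[0.1743,0,0]],[[-21,-2.8,9],[0.1743,0,0]],[[-36,-9,17.5],[0,0,0]],[[-36,-9,17.5],[0,0,0]],[[-36,-9,17.5],[0,0,0]],[[-36,-9,17.5],[0,0,0]],[[0,0,0],[0,0,0]]]'
python3 -m creep '[[[0,0,17],[0,0,0]],[[0,0,17],[0,0,0]],[[0,0,14],[0,0,0]],[[0,0,0],[0,0,0]],[[0,0,0],[0,0,0]],[[0,0,0],[0,0,0]]]'
```

```text
clock: 32.92
eef_pos: [0.4922, -0.3461, 0.1283]
tool_rot: [0.708, 0.706, -0.001, -0.001]
ft_force: [-1.1, 0.0, -1.3]
grip_width: 0.0171
grasp_force: 59.9
clock: 33.67
eef_pos: [0.4944, -0.3445, 0.0835]
tool_rot: [0.707, 0.707, -0.0, 0.002]
ft_force: [0.1, -0.1, -1.0]
grip_width: 0.0176
grasp_force: 59.8
```

```bash
python3 -m creep '[[[0,0,5],[0,0,0]],[[0,0,0],[0,0,0]],[[0,0,0],[0,0,0]]]';python3 -m creep '[[[0,0,3],[0,0,0]],[[0,0,0],[0,0,0]],[[0,0,0],[0,0,0]]]'; python3 pot.py top
```

```text
clock: 34.05
eef_pos: [0.4937, -0.3442, 0.0775]
tool_rot: [0.707, 0.707, -0.0, 0.001]
ft_force: [-0.2, 0.5, -2.0]
grip_width: 0.0172
grasp_force: 59.9
clock: 34.42
eef_pos: [0.4937, -0.3442, 0.0745]
tool_rot: [0.707, 0.707, -0.0, 0.001]
ft_force: [0.5, -1.1, -0.8]
grip_width: 0.0173
grasp_force: 59.9
tilt 0.01216834365968349 psi 0.02655298009366231 lip [ 0.41  -0.344  0.006] tcp [ 0.494 -0.344  0.074]
top pot_rim []
top bead0 [(0.48, array([245., 244.]), array([ 0.473, -0.078,  0.016])), (0.44, array([274., 251.]), array([ 0.455, -0.148,  0.016])), (0.4, array([257., 259.]), array([ 0.436, -0.107,  0.016])), (0.38, array([265., 258.]), array([ 0.437, -0.126,  0.016]))]
```

```bash
python3 -m creep '[[[0,0,3],[0,0,0]],[[0,0,1],[0,0,0]],[[0,0,0],[0,0,0]],[[0,0,0],[0,0,0]]]'; python3 -m creep '[[[0,0,0],[0,0,0]],[[0,0,0],[0,0,0]],[[0,0,0],[0,0,0]],[[0,0,0],[0,0,0]],[[0,0,0],[0,0,0]]]' 85
python3 -m creep '[[[0,0,-20],[0,0,0]],[[0,0,-40],[0,0,0]],[[0,0,-40],[0,0,0]],[[25,30,-30],[0,0,0]],[[30,30,0],[0,0,0]],[[30,30,0],[0,0,0]],[[10,30,0],[0,0,0]],[[0,0,0],[0,0,0]],[[0,0,0],[0,0,0]]]'
python3 - <<'E'
from h import *
w=cam('wrist');t=cam('top')
for n,p in (('w',w),('t',t)):
  for q,z in dict(cap_knob=.032,cap_rim=.01,scoop_pan=.003,scoop_grip=.079,pot_rim=.06,mat=.003).items():
    print(n,q,[(round(r['score'],2),np.round(r['position']),at_z(p,r['position'],z).round(3)) for r in vision.place_of(p,q)[:3]])
P=cloud(w);X,Y,Z=P[...,0],P[...,1],P[...,2]
for nm,lo,hi in (('disc',.012,.022),('knob',.038,.052)):
    m=(X>.57)&(X<.73)&(Y>-.32)&(Y<-.16)&(Z>lo)&(Z<hi)&(np.hypot(X-.652,Y+.236)<.075);q=P[m]
    if len(q)>10: print(nm,len(q),cv2.minEnclosingCircle((q[:,:2]*1000).astype(np.float32)),np.median(q,0).round(4))
cv2.imwrite('pics/w10.png',w['image'])
E
```

```text
clock: 35.08
eef_pos: [0.494, -0.3444, 0.0711]
tool_rot: [0.707, 0.707, -0.0, 0.001]
ft_force: [0.0, 0.7, 3.5]
grip_width: 0.0172
grasp_force: 60.5
clock: 35.7
eef_pos: [0.4937, -0.3442, 0.0705]
tool_rot: [0.707, 0.707, -0.0, 0.001]
ft_force: [0.6, 0.5, -1.1]
grip_width: 0.0846
grasp_force: 0.0
clock: 36.83
eef_pos: [0.6131, -0.249, 0.2001]
tool_rot: [0.707, 0.707, -0.001, 0.0]
ft_force: [-0.1, 0.5, -0.3]
grip_width: 0.0849
grasp_force: 0.0
w cap_knob [(0.73, array([298., 159.]), array([ 0.655, -0.236,  0.032]))]
w cap_rim [(0.8, array([297., 154.]), array([ 0.657, -0.234,  0.01 ]))]
w scoop_pan [(0.83, array([ 99., 252.]), array([ 0.449, -0.342,  0.003])), (0.16, array([296., 157.]), array([ 0.657, -0.239,  0.003]))]
w scoop_grip [(0.57, array([102.,  19.]), array([ 0.509, -0.129,  0.079]))]
w pot_rim [(0.73, array([67.,  5.]), array([ 0.477, -0.115,  0.06 ]))]
w mat []
t cap_knob [(0.67, array([164., 212.]), array([0.554, 0.114, 0.032])), (0.6, array([307., 168.]), array([ 0.653, -0.235,  0.032]))]
t cap_rim [(0.69, array([309., 169.]), array([ 0.655, -0.241,  0.01 ]))]
t scoop_pan [(0.54, array([361., 254.]), array([ 0.441, -0.358,  0.003])), (0.31, array([267., 257.]), array([ 0.44 , -0.13 ,  0.003]))]
t scoop_grip [(0.74, array([267., 257.]), array([ 0.438, -0.129,  0.079])), (0.34, array([257., 257.]), array([ 0.438, -0.107,  0.079]))]
t pot_rim [(0.62, array([263., 240.]), array([ 0.479, -0.12 ,  0.06 ])), (0.61, array([245., 243.]), array([ 0.472, -0.078,  0.06 ]))]
t mat [(0.38, array([307., 174.]), array([ 0.642, -0.237,  0.003]))]
disc 9929 ((653.932373046875, -235.2717742919922), 55.8583869934082) [ 0.6528 -0.2309  0.017 ]
knob 571 ((653.8397827148438, -235.47073364257812), 12.089927673339844) [ 0.6534 -0.2346  0.0447]
```

View pics/w10.png

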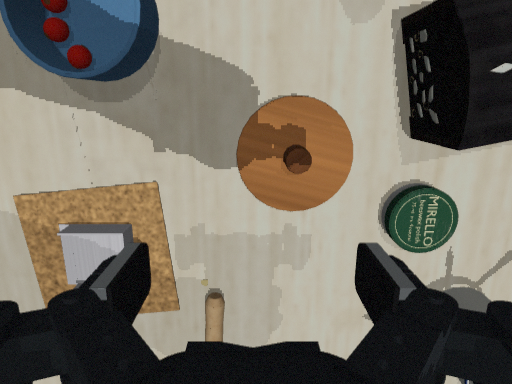

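The scoop lies on the mat at about (97,250), beads show in the pot at top left, and the cap is at (295,153) with its knob at (298,159). I'll grasp the knob at (0.654, -0.2353).

```bash
python3 -m creep '[[[13.7,40.9,30],[0,0,0]],[[0,0,40],[0,0,0]],[[0,0,40],[0,0,0]],[[0,0,35],[0,0,0]],[[0,0,20],[0,0,0]],[[0,0,10],[0,0,0]],[[0,0,3],[0,0,0]],[[0,0,0],[0,0,0]],[[0,0,0],[0,0,0]]]'
```

```text
clock: 38.65
eef_pos: [0.6555, -0.2358, 0.0238]
tool_rot: [0.707, 0.707, 0.0, 0.002]
ft_force: [0.5, 1.0, -0.9]
grip_width: 0.0851
grasp_force: 0.0
```

```bash
python3 -m creep '[[[0,0,0],[0,0,0]],[[0,0,0],[0,0,0]],[[0,0,0],[0,0,0]],[[0,0,0],[0,0,0]],[[0,0,0],[0,0,0]],[[0,0,0],[0,0,0]],[[0,0,0],[0,0,0]],[[0,0,0],[0,0,0]]]' 0
```

```text
clock: 39.65
eef_pos: [0.6549, -0.2356, 0.0228]
tool_rot: [0.707, 0.707, -0.0, 0.001]
ft_force: [-0.2, 0.6, 3.5]
grip_width: 0.022
grasp_force: 59.2
```

```bash
python3 -m creep '[[[0,0,-10],[0,0,0]],[[0,0,-30],[0,0,0]],[[0,0,-40],[0,0,0]],[[0,0,-40],[0,0,0]],[[0,0,-20],[0,0,0]],[[0,0,0],[0,0,0]],[[0,0,0],[0,0,0]]]'
cat > cap.py <<'E'
from h import *
w=cam('wrist');o=w['obs'];P=cloud(w);Rt=R.from_quat(o['tool_rot']);Q=(P-o['eef_pos'])@Rt.as_matrix()*1000
print(o['eef_pos'].round(4))
m=(np.hypot(Q[...,0],Q[...,1])<66)&(abs(Q[...,2]-6)<7);q=Q[m]
A=np.c_[q[:,:2],np.ones(len(q))]
for _ in range(6):
    c=np.linalg.lstsq(A,q[:,2],rcond=None)[0];k=abs(A@c-q[:,2])<2;A,q=A[k],q[k]
print('plane',c.round(4),len(q))
h=cv2.convexHull(q[:,:2].astype(np.float32))[:,0]; 
from scipy.optimize import least_squares
e=h[h[:,0]>-5]
f=least_squares(lambda s:np.hypot(e[:,0]-s[0],e[:,1]-s[1])-56,[0,0],loss='soft_l1');print('disc centre tool',f.x.round(1),np.abs(f.fun).max().round(1))
X,Y,Z=P[...,0],P[...,1],P[...,2]
m=(X>.4)&(X<.56)&(Y>-.2)&(Y<-.03)&(abs(Z-.06)<.004);q=P[m][:,:2]*1000
if len(q)>50:
    h=cv2.convexHull(q.astype(np.float32))[:,0]
    f=least_squares(lambda s:np.hypot(h[:,0]-s[0],h[:,1]-s[1])-53,[477,-115],loss='soft_l1');print('pot',f.x.round(1),np.percentile(np.abs(f.fun),90).round(1),len(h),h.min(0),h.max(0))
for q,z in dict(pot_rim=.06).items(): print([(round(r['score'],2),np.round(r['position']),at_z(w,r['position'],z).round(4)) for r in vision.place_of(w,q)[:3]])
cv2.imwrite('pics/w11.png',w['image'])
E
python3 cap.py
python3 - <<'E'
from h import *
rows([.53,-.16,.19],down(0),step=35)
E
```

```text
clock: 40.52
eef_pos: [0.6537, -0.235, 0.1608]
tool_rot: [0.707, 0.707, -0.001, -0.001]
ft_force: [0.4, -0.0, -1.2]
grip_width: 0.022
grasp_force: 58.9
[ 0.6537 -0.235   0.1608]
plane [-2.7000e-03  1.0000e-04  5.8374e+00] 27824
disc centre tool [-0.4  0.6] 0.9
pot [ 478.1 -114.1] 3.7 22 [ 481.34534 -166.60133] [ 531.45575 -106.76377]
[]
[[[15.0,-24.7,-5.9],[-0.0007,0.0,0.0001]],[[15.0,-24.7,-5.9],[-0.0007,0.0,0.0001]],[[15.0,-24.7,-5.9],[-0.0007,0.0,0.0001]],[[15.0,-24.7,-5.9],[-0.0007,0.0,0.0001]],[[15.0,-24.7,-5.9],[-0.0007,0.0,0.0001]]]
```

```bash
python3 -m creep '[[[5,-30,-5],[0,0,0]],[[5,-35,-5],[0,0,0]],[[5,-35,-5],[0,0,0]],[[5,-35,-5],[0,0,0]],[[5,-30,-5],[0,0,0]],[[0,-10,-5],[0,0,0]],[[0,0,0],[0,0,0]],[[0,0,0],[0,0,0]],[[0,0,0],[0,0,0]]]'
python3 cap.py
```

```text
clock: 41.75
eef_pos: [0.4802, -0.2103, 0.1918]
tool_rot: [0.707, 0.707, -0.0, 0.0]
ft_force: [-0.9, -0.1, -1.5]
grip_width: 0.0222
grasp_force: 59.1
[ 0.4802 -0.2103  0.1918]
plane [-2.4000e-03 -0.0000e+00  5.7529e+00] 27827
disc centre tool [-0.5  0.7] 0.7
pot [ 477.6 -114.3] 0.8 54 [ 425.03024 -164.96262] [530.4797  -74.82756]
[(0.93, array([246.,  58.]), array([ 0.4759, -0.1149,  0.06  ]))]
```

View pics/w11.png

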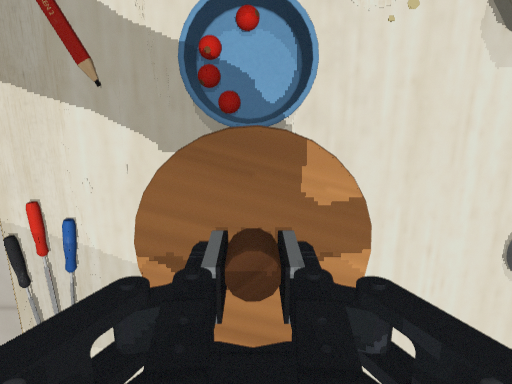

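All 4 beads are in the pot at (247,17), (210,47), (209,76) and (229,101). The cap is held level and the pot centre is at (0.4776, -0.1143).

```bash
python3 -m creep '[[[30,-1,0],[0,0,0]],[[36,-1.3,0],[0,0,0]],[[30.5,-1,10],[0,0,0]],[[0,0,30],[0,0,0]],[[0,0,30],[0,0,0]],[[0,0,20],[0,0,0]],[[0,0,5],[0,0,0]],[[0,0,0],[0,0,0]],[[0,0,0],[0,0,0]],[[0,0,0],[0,0,0]]]'
```

```text
clock: 43.1
eef_pos: [0.4769, -0.1142, 0.0981]
tool_rot: [0.707, 0.707, 0.0, 0.001]
ft_force: [-0.1, -0.3, -1.6]
grip_width: 0.0218
grasp_force: 59.1
```

```bash
python3 -m creep '[[[0.3,0,8],[0,0,0]],[[0,0,8],[0,0,0]],[[0,0,5],[0,0,0]],[[0,0,0],[0,0,0]],[[0,0,0],[0,0,0]]]'
python3 -m creep '[[[0,0,3],[0,0,0]],[[0,0,1.5],[0,0,0]],[[0,0,0],[0,0,0]],[[0,0,0],[0,0,0]]]'
```

```text
clock: 43.72
eef_pos: [0.4763, -0.1137, 0.0762]
tool_rot: [0.707, 0.707, -0.0, 0.001]
ft_force: [-0.7, -0.9, -0.2]
grip_width: 0.0222
grasp_force: 59.1
clock: 44.22
eef_pos: [0.4766, -0.1138, 0.0727]
tool_rot: [0.707, 0.707, -0.0, 0.001]
ft_force: [-2.1, 0.3, 4.7]
grip_width: 0.022
grasp_force: 59.8
```

Contact came at exactly the expected height. Releasing, retreating and verifying.

```bash
python3 -m creep '[[[0,0,0],[0,0,0]],[[0,0,0],[0,0,0]],[[0,0,0],[0,0,0]],[[0,0,0],[0,0,0]],[[0,0,0],[0,0,0]]]' 85
python3 -m creep '[[[0,0,-20],[0,0,0]],[[0,0,-40],[0,0,0]],[[0,0,-50],[0,0,0]],[[-30,-10,-40],[0,0,0]],[[-50,-10,-20],[0,0,0]],[[-50,0,0],[0,0,0]],[[0,0,0],[0,0,0]],[[0,0,0],[0,0,0]]]'
python3 - <<'E'
from h import *
w=cam('wrist');P=cloud(w);X,Y,Z=P[...,0],P[...,1],P[...,2]
def plane(m,t,tol=.002):
    q=P[m];A=np.c_[q[:,:2],np.ones(len(q))];z=q[:,2]
    for _ in range(6):
        c=np.linalg.lstsq(A,z,rcond=None)[0];k=abs(A@c-z)<tol;A,z,q=A[k],z[k],q[k]
    print(t,len(q),'slopes',c[:2].round(4),'z',z.mean().round(4),'circle',cv2.minEnclosingCircle((q[:,:2]*1000).astype(np.float32)))
plane((np.hypot(X-.4776,Y+.1143)<.065)&(abs(Z-.067)<.006),'cap')
plane((np.hypot(X-.448,Y+.344)<.025)&(Z<.02),'pan floor')
t=cam('top')
for n,p in (('w',w),('t',t)):
  for q,z in dict(scoop_pan=.003,cap_rim=.06,cap_knob=.082,lever_knob=.143,mat=.003,bead0=.016).items():
    print(n,q,[(round(r['score'],2),at_z(p,r['position'],z).round(3)) for r in vision.place_of(p,q)[:2]])
s=cam('scene')['image'][120:360,110:410]
cv2.imwrite('pics/f.png',np.hstack([cv2.resize(w['image'],(400,300)),cv2.resize(s,(400,300))]))
E
```

```text
clock: 44.85
eef_pos: [0.4762, -0.1137, 0.0716]
tool_rot: [0.707, 0.707, -0.0, 0.001]
ft_force: [0.7, -0.4, 0.1]
grip_width: 0.0852
grasp_force: 0.0
clock: 45.85
eef_pos: [0.4558, -0.2432, 0.2414]
tool_rot: [0.707, 0.707, -0.0, 0.0]
ft_force: [-0.3, 0.9, -0.5]
grip_width: 0.0849
grasp_force: 0.0
cap 8844 slopes [0.0004 0.0026] z 0.0672 circle ((477.3587646484375, -114.09715270996094), 55.7584228515625)
pan floor 1263 slopes [-0.0005  0.0025] z 0.0048 circle ((447.9840087890625, -344.0244140625), 24.97018051147461)
w scoop_pan [(0.57, array([ 0.443, -0.343,  0.003]))]
w cap_rim [(0.82, array([ 0.48 , -0.115,  0.06 ]))]
w cap_knob [(0.7, array([ 0.478, -0.114,  0.082])), (0.16, array([ 0.449, -0.308,  0.082]))]
w lever_knob []
w mat []
w bead0 []
t scoop_pan []
t cap_rim [(0.9, array([ 0.472, -0.119,  0.06 ]))]
t cap_knob [(0.55, array([ 0.466, -0.112,  0.082]))]
t lever_knob [(0.37, array([0.45 , 0.105, 0.143]))]
t mat []
t bead0 []
```

View pics/f.png

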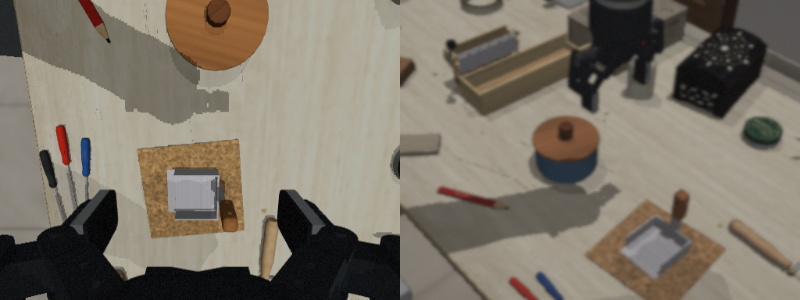

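The cap sits flat on the pot at (565,140), the scoop lies flat on the mat at (655,245), the lever is back at (452,45) and the bottle is upright behind the gripper. Handing in.

```bash
python3 -c "
from workcell import workorder
print(workorder.job_done())"
```

```text
the job is handed in; nothing more can be done
None
```

I handed the job in without seeing a verdict. My last images and measurements show the lever swung and back, all 4 beads in the capped pot, the cap level and centred, the scoop flat on its mat, and the glue bottle standing.

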